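# Press a dental flask shut with the bench locking pliers, then release it

## Robot

A 6-joint arm with a two-finger parallel gripper is mounted at the origin on the work surface. World frame = base frame: x ahead of the robot, y to its left, z up, the work surface at z = 0. Lengths are in m, angles in rad, forces in N, time in s.
With the tool pointing down it reaches from about 0.35 to 0.85 m from the base axis. Payload 8.1 kg.
Tool frame: the origin (TCP) lies on the front face of the gripper's body, between the roots of the fingers; the fingertips stand 84 mm ahead of it and the grasp point (between the pads) lies grip_depth ahead of it (grip_depth is the distance from the TCP to the grasp point, in m); y points along the fingers, x is the direction in which the jaws open and shut, and the axes are right-handed (so a half turn about y gives the same grasp; the last joint's range is limited). The gripper opens to 93 mm and grips with 3 to 60 N. Pads are 15 mm wide; open, the fingers measure 128 mm over their backs; the gripper's body (75 mm by 188 mm) begins 65 mm behind the grasp point.
Start: joints at [-1.253, 0.13, 1.488, -0, 1.523, -0.085], TCP at [0.235, -0.552, 0.303] pointing down, gripper open.
Joint ranges: [-2.96, 2.96], [-0.89, 2.26], [0.02, 2.5], [-1.34, 4.48], [0, 2.73], [-2.66, 2.66]. Speed limits (rad/s): [2.39, 2.39, 2.79, 3.14, 3.14, 3.14].

## Interface

Orientations are given as [roll, pitch, yaw] about the fixed x, y, z axes, in that order (R = Rz(yaw) Ry(pitch) Rx(roll)).
In Python, from rig import observe, snapshot, finish_job, grip_depth gives the robot as it stands.
- The arm moves only by the tool jog_arm, never from a script. Its argument "commands" is a list of rows, each a list of 6 numbers: the shift along the tool's x, y, z scaled (see below), then the turn, a rotation vector about the tool's x, y, z scaled (see below). A call has 1 to 20 rows; each row shifts and turns the pose as measured when the row begins, along the tool's axes as they then stand; what a row does not reach is not made up. The controller multiplies each number of a shift by 40 cm and each number of a turn by pi/2 rad. A row lasts 1/10 s, in which the tool goes at most 50 mm and 8.59 degrees, less where a joint would pass 70% of its speed; a pose out of reach is approached as far as the arm can. A call with a number of a shift or a turn outside -1 to 1 is refused whole. A call with a gripper value outside its range is refused whole. "claw" is the opening, from -1 (shut) to 1 (fully open), set as the call begins (left out, the last holds). The fingers move at their own pace and stop on an object; "grip_force" is the grip in N (left out, the last holds). Time passes only in rows, so rows that do not move let the fingers close. It gives the time, the measured TCP pose, the force and the opening at its end, in the units of the state.
- observe(): the state, without advancing time (a new reading comes with each control period).
- snapshot(name): name is "scene" or "side" or "wrist"; returns a dict with "color" (420x560x3 uint8, blue, green, red), "depth" (420x560 float32, m along the optical axis (not along the pixel's ray), 0 where there is no reading), "mtx" (3x3 intrinsics, pixels), "distortion" ([k1, k2, p1, p2, k3] as OpenCV has them; the pictures are not rectified), "rvec" (rotation vector, rad) and "tvec" (3), from world to camera coordinates, as OpenCV has them. Camera axes: x right, y down, z forward; pixel columns grow to the right and rows downward; lengths in m; the calibration is good to about 2 mm. A picture is of the moment at which its call begins.
- finish_job(): hands the job in, once; it reports no verdict.
The state is a dict: "time_s": time; "joints": joint angles; "dq": joint speeds; "tau": joint torques, N m; "ee_pos": TCP position; "eef_rot": TCP orientation; "ft_force": force on the tool from outside, world axes, zero at the start; "moment": the same for the moment, N m; "width": finger opening in m.
Only numpy, scipy, OpenCV 4.12 (cv2) and the standard library are available. Lean on these libraries where they do the work, as an engineer would, in place of code of your own. Each camera call takes 0.05 s, during which the arm holds its last target.

## Task

Two pairs of locking pliers are bolted to the dental bench. On the pair that stands open, squeeze the two handles together until they snap over centre and lock, so that the jaws press the two halves of the brass flask together; take your hand off and leave it clamped on its own for two seconds. Then pull its release lever outwards by the upright tab so that the pliers spring open again, leaving the flask closed; leave the other, locked pair clamped on its plaster cast.

Things in the scene. Friction and masses are not known exactly. Their poses are not given: they have to be found in the camera images.
- pliers (a joint): The open steel locking pliers, lying level (mid-height z = 65 mm) and bolted to the bench by the pivot. rad: 0 = open, 0.15 = locked; each handle swings this far. Squeezing takes up to about 10 N a side; past 0.12 (dead centre) a spring snaps them to 0.15 and holds; before it, it springs them open to 0. Brass flask between the jaws.
- pliers_grip (a point): The place to squeeze: midway between the two handles, 95 mm from the pivot, z = 65 mm; fixed, does not move with them. Its x axis points along the pliers from handle ends to jaws, its y axis across the handles. Each handle is a bar 10 mm wide, 16 mm high, ending 40 mm behind this point. Here they measure 64 mm over their outsides when open, 36 mm when locked.
- release (a joint): Release lever: a flat steel strip on top of the +y handle (y axis of point pliers_grip), hinged 65 mm ahead of its tab. rad: 0 = at rest (lightly sprung to it), grows as the tab is pulled outwards in +y, up to 0.6. With the pliers locked, about 0.3 (tab moved some 25 mm in +y, 2 to 5 N) kicks the pliers past dead centre and they spring open.
- release_tab (a point): Centre of the release lever's upright steel tab, a round pin 12 mm in diameter and 46 mm tall (z = 50 to 96 mm; this point at z = 75 mm), the last part of the pliers towards the robot, 35 mm behind the +y handle's end. When the pliers are locked it stands 70 mm behind point pliers_grip in -x and 13 mm to +y. It moves with its handle and the lever; pull it 30 to 40 mm in +y.
- flask_left (a joint): The +y half of the brass flask (each half 46 x 20 x 42 mm) on guide rods between the open pliers' jaws, 155 mm ahead of point pliers_grip. m: 0 = closed on the middle plane, positive = slid out; starts 4 to 7 mm out, stays where it is left (2 N friction). Locking the pliers pushes it to 0.
- flask_right (a joint): The -y half of the brass flask, the mirror of flask_left. m: 0 = closed on the middle plane, positive = slid out.
- spare (a joint): The other pliers, of the same make on the same kind of stand but already locked, with a cream plaster cast in its jaws and no flask; to be left locked. It stands 0.3 to 0.5 m to one side of the open pair. rad: 0 = locked, negative = opened (-0.15 fully).

How it is judged:
On the way, in this order (a step that is already met when the one before it is completed fails the run):
1. the pliers are locked with both flask halves pressed shut, and stay so by themselves for a second with the gripper touching nothing (value of joint pliers above 0.135 rad and value of joint each of flask_left, flask_right below 0.002 m and contact force between the fingers and anything else below 0.3 N), for 1 s.
2. the release lever is pulled (value of joint release above 0.1 rad), for 0.02 s.
At the end, for the whole second after the job is handed in: the pliers stand open again (joint pliers under 0.03 rad), both flask halves are within 2 mm of fully closed, and the other pliers are still locked (within 0.015 rad) (value of joint pliers below 0.03 rad and value of joint each of flask_left, flask_right below 0.002 m and value of joint spare above -0.015 rad); the robot touches nothing.
It fails at once if the other pair of pliers is unlocked (value of joint spare below -0.025 rad).
It also fails if it takes over 45 s, if anything falls off the work surface, if the arm or the gripper's body presses on something with over 40 N, if the wrist force passes 120 N, or if a joint passes its speed limit or range.

## Working session

There is one attempt and no reset: what is moved stays moved. The work goes in short steps, Python scripts to look and compute and a tool call to move; the robot and the scene stay as the last step left them, time stands still between calls to the robot, and variables do not carry over. Pictures are saved under pics/ and viewed, and the job is handed in when it is done.

Besides the shell and the picture viewer there is one more tool, called by a JSON object that holds its "method" and its "body". jog_arm: Moves the arm, as the interface text tells. Its arguments: {"type":"object","properties":{"commands":{"type":"array"},"claw":{"type":"number"},"grip_force":{"type":"number"}},"required":["commands"]}

```bash
mkdir -p pics; ls; python3 - <<'E'
from rig import observe, snapshot, grip_depth
import cv2
print(observe(), grip_depth)
for n in ["scene","side","wrist"]:
    s=snapshot(n); cv2.imwrite(f"pics/{n}0.png",s["color"]); print(n,s["mtx"].tolist(),s["distortion"],s["rvec"],s["tvec"])
E
```

```text
pics
{'time_s': 0.0, 'joints': array([-1.25336861e+00,  1.31135757e-01,  1.48926618e+00, -1.42612861e-05,
        1.52297297e+00, -8.53871016e-02]), 'dq': array([ 0.00049246, -0.0005628 , -0.00184191, -0.000126  , -0.00040345,
        0.00050326]), 'tau': array([ 4.16020730e-04, -5.59843862e+01, -4.91761923e+01,  7.70802959e-02,
        3.60810512e-02, -1.57886420e-04]), 'ee_pos': array([ 0.23510266, -0.55158061,  0.30170967]), 'eef_rot': array([-1.57065852,  0.00177698, -1.1679807 ]), 'ft_force': array([-0.35940885, -0.05785667,  0.27829929]), 'moment': array([ 0.01906918, -0.03709638, -0.00859216]), 'width': 0.093131152287372} 0.0653
scene [[399.6816670804516, 0.0, 274.17702263785384], [0.0, 399.6816670804516, 204.05093616010163], [0.0, 0.0, 1.0]] [-0.10117948  0.          0.          0.          0.        ] [ 0.89143911  2.48764855 -1.07590457] [ 0.41795449 -0.14115851  1.06365203]
side [[448.3982324237608, 0.0, 275.91055282927846], [0.0, 448.3982324237608, 211.24835120474282], [0.0, 0.0, 1.0]] [-0.10430279  0.          0.          0.          0.        ] [ 2.13206093 -0.33883316  0.16888038] [-0.52579449  0.18322978  0.73721947]
wrist [[376.06257908650224, 0.0, 271.98828420113705], [0.0, 376.06257908650224, 207.77758701441917], [0.0, 0.0, 1.0]] [-0.03309427  0.          0.          0.          0.        ] [-2.41225505  1.59454373  0.23408619] [-0.59841535 -0.03406153  0.39066294]
```

View pics/scene0.png

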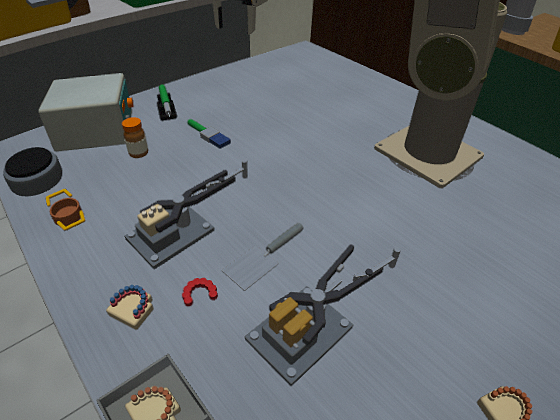

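View pics/side0.png

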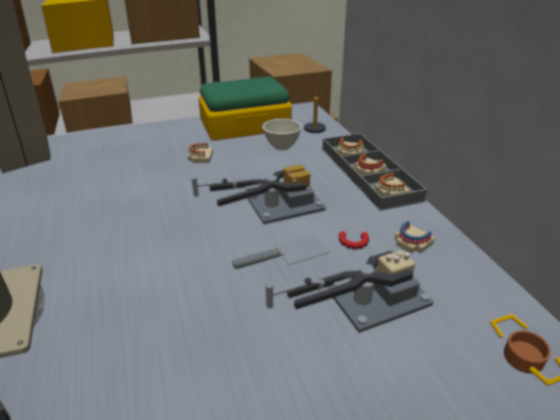

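View pics/wrist0.png

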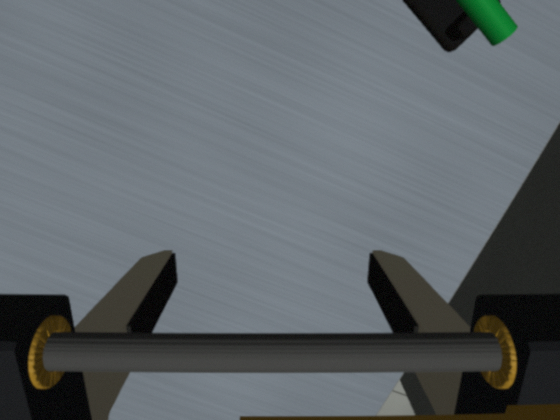

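```bash
cat > h.py <<'E'
import numpy as np, cv2
from rig import observe, snapshot
def ray(s,uv,z):
    p=cv2.undistortPoints(np.array([[uv]],float),s["mtx"],s["distortion"])[0,0]
    R=cv2.Rodrigues(np.array(s["rvec"],float))[0]; t=np.array(s["tvec"],float).ravel()
    c=-R.T@t; d=R.T@np.array([p[0],p[1],1]); return c+d*(z-c[2])/d[2]
def cloud(s):
    h,w=s["depth"].shape; u,v=np.meshgrid(np.arange(w),np.arange(h))
    p=cv2.undistortPoints(np.stack([u.ravel(),v.ravel()],1)[:,None].astype(float),s["mtx"],s["distortion"])[:,0]
    d=s["depth"].ravel(); R=cv2.Rodrigues(np.array(s["rvec"],float))[0]; t=np.array(s["tvec"],float).ravel()
    P=(np.c_[p,np.ones(len(p))]*d[:,None]-t)@R; P[d==0]=np.nan; return P.reshape(h,w,3)
def proj(s,P):
    return cv2.projectPoints(np.array(P,float).reshape(-1,3),np.array(s["rvec"],float),np.array(s["tvec"],float),s["mtx"],s["distortion"])[0][:,0]
E
python3 - <<'E'
from h import *
s=snapshot("scene"); c=s["color"][230:390,240:420]; cv2.imwrite("pics/sc1.png",cv2.resize(c,None,fx=4.4,fy=3.7) if 0 else cv2.resize(c,None,fx=3.7,fy=3.7,interpolation=cv2.INTER_CUBIC))
t=snapshot("side"); c=t["color"][150:230,180:340]; cv2.imwrite("pics/si1.png",cv2.resize(c,None,fx=5,fy=5,interpolation=cv2.INTER_CUBIC))
P=cloud(s)
print(P[296,318],P[251,397],P[320,270])
# top-down map: points z>0.04
import numpy as np
b=P[230:390,240:420].reshape(-1,3); 
im=np.zeros((600,600,3),np.uint8)
ctr=P[296,318]
for p in b:
    if np.isfinite(p).all() and p[2]>0.035:
        q=((p[:2]-ctr[:2])*1500+300).astype(int)
        if (q>=0).all() and (q<600).all(): cv2.circle(im,(int(q[0]),int(599-q[1])),2,(int(min(255,p[2]*2500)),255-int(min(255,p[2]*2500)),255),-1)
cv2.imwrite("pics/top1.png",im)
E
```

```text
[0.59845584 0.17049749 0.08050804] [0.43772879 0.19862699 0.09572048] [0.68109188 0.15162985 0.07192219]
```

View pics/sc1.png

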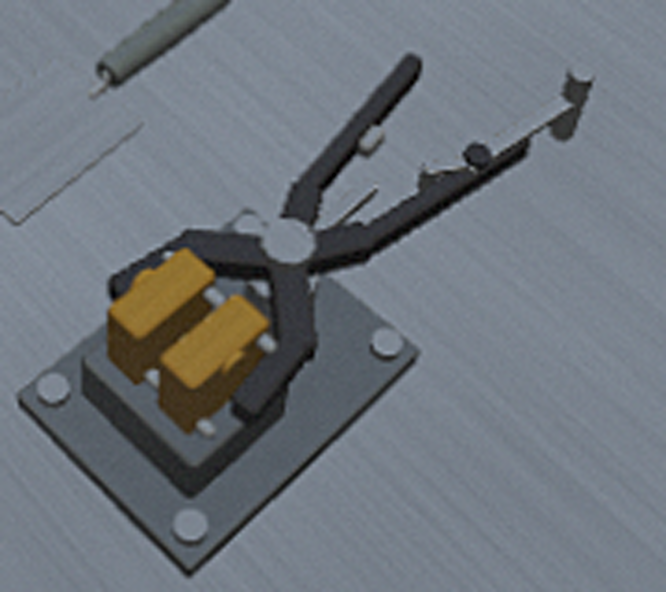

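View pics/si1.png

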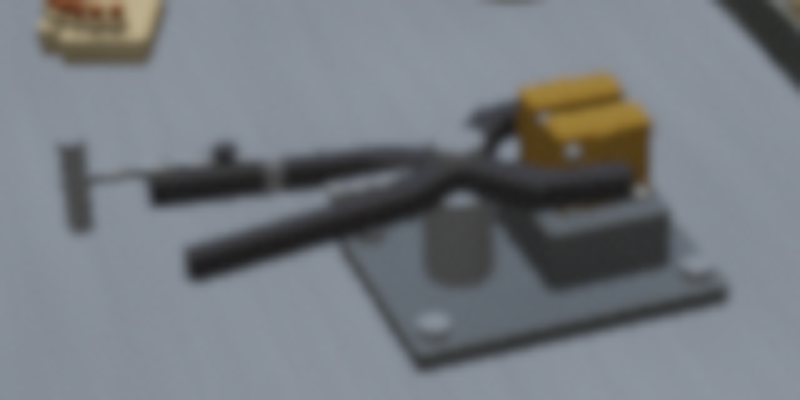

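View pics/top1.png

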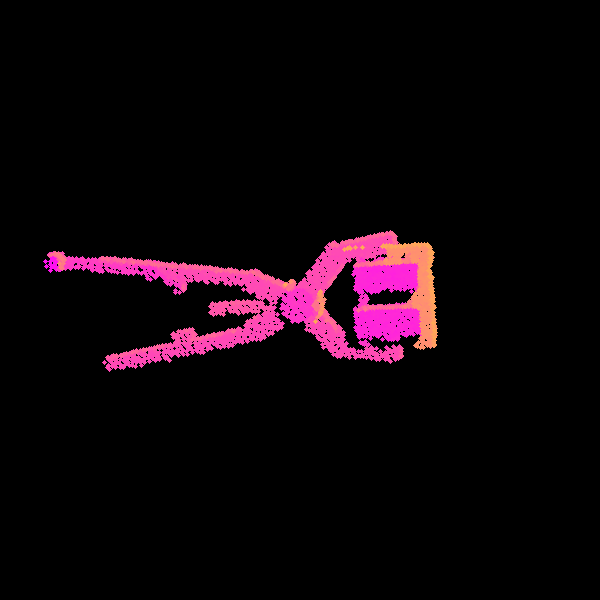

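```bash
python3 - <<'E'
from h import *
s=snapshot("scene"); P=cloud(s)
f=lambda a,b:(240+a/3.7-.4,230+b/3.7-.4)
def med(a,b):
    u,v=f(a,b);u=int(round(u));v=int(round(v)); return np.nanmedian(P[v-1:v+2,u-1:u+2].reshape(-1,3),0)
for n,q in dict(b1=(53,388),b2=(190,525),b3=(387,343),piv=(288,240)).items():
    m=med(*q); print(n,m.round(4),ray(s,f(*q),m[2]).round(4))
piv=ray(s,f(288,240),0.079)
# handle pts
A=P[230:300,300:400].reshape(-1,3); A=A[np.isfinite(A).all(1)]
ok=(A[:,2]>0.064)&(A[:,2]<0.079)&(A[:,0]<piv[0]-0.035)&(A[:,0]>piv[0]-0.145)
A=A[ok]; hi=A[A[:,1]>piv[1]+0.01]; lo=A[A[:,1]<piv[1]-0.012]
for n,B in (("hi",hi),("lo",lo)):
    l=cv2.fitLine(B[:,:2].astype(np.float32),cv2.DIST_HUBER,0,.001,.001).ravel(); print(n,len(B),np.arctan(l[1]/l[0]),l[2:],B[:,0].min(), np.median(B[:,2]))
hsv=cv2.cvtColor(s["color"],cv2.COLOR_BGR2HSV); m=(hsv[...,1]>120)&(P[...,2]>0.07)&(abs(P[...,0]-.66)<.06)&(abs(P[...,1]-.165)<.06)
B=P[m]; z=np.median(B[:,2]); B=B[B[:,2]>z-.004]; print("flask",len(B),z,cv2.minAreaRect(B[:,:2].astype(np.float32)*1000), B.min(0),B.max(0))
T=P[245:268,385:402].reshape(-1,3); T=T[(T[:,2]>.085)]; print("tab",len(T),T.mean(0),T.min(0),T.max(0))
E
```

```text
b1 [0.6973 0.1305 0.018 ] [0.6977 0.1313 0.018 ]
b2 [0.6922 0.2164 0.0183] [0.6927 0.2169 0.0183]
b3 [0.5668 0.2096 0.018 ] [0.567 0.21  0.018]
piv [0.5975 0.1672 0.0814] [0.5976 0.1682 0.0814]
hi 392 -0.13371262 [0.5153987  0.19064361] 0.4517428352705723 0.07225507859382393
lo 317 0.20689058 [0.5126801  0.13826314] 0.4682515778901192 0.07210957610480588
flask 743 0.08637404541977663 ((657.435546875, 170.84434509277344), (45.755496978759766, 54.220340728759766), 3.325401782989502) [0.63444213 0.14399689 0.08238192] [0.68145359 0.19809952 0.09075932]
tab 54 [0.43660641 0.19625503 0.09269037] [0.42821333 0.19040202 0.0850682 ] [0.44070382 0.20155578 0.09717293]
```

{"method": "jog_arm", "body": {"commands": [[0, 0, 0, 0, 0.0734, 0], [0, 0, 0, 0, 0.0734, 0], [0, 0, 0, 0, 0.0734, 0], [-0.109, 0, 0.048, 0, 0, 0], [-0.109, 0, 0.048, 0, 0, 0], [-0.109, 0, 0.048, 0, 0, 0], [-0.109, 0, 0.048, 0, 0, 0], [-0.109, 0, 0.048, 0, 0, 0], [-0.109, 0, 0.048, 0, 0, 0], [-0.109, 0, 0.048, 0, 0, 0], [-0.109, 0, 0.048, 0, 0, 0], [-0.109, 0, 0.048, 0, 0, 0]], "claw": 1, "grip_force": 30}}

```text
time_s: 1.5
ee_pos: [0.3933, -0.143, 0.3002]
eef_rot: [-1.57, 0.002, -1.539]
ft_force: [0.3, -0.5, -0.2]
width: 0.0931
```

```bash
cat >> h.py <<'E'
from scipy.spatial.transform import Rotation as Rn
def go(tgt,yaw=-1.514):
    o=observe(); R=Rn.from_euler("xyz",o["eef_rot"]); d=R.inv().apply(np.array(tgt)-o["ee_pos"])
    G=Rn.from_euler("xyz",[-np.pi/2,0,yaw]); r=(R.inv()*G).as_rotvec()
    print("pos",o["ee_pos"].round(4),"rot",o["eef_rot"].round(4),"q",o["joints"].round(3),"w",round(o["width"],4),"F",o["ft_force"].round(2),"t",o["time_s"])
    print("shift units",(d/.4).round(4),"turn units",(r/(np.pi/2)).round(4),"mm",(d*1000).round(1))
E
python3 -c "
from h import *
go([.5027,.1628,.25])"
```

```text
pos [ 0.3933 -0.143   0.3002] rot [-1.5702  0.0025 -1.5395] q [-0.473 -0.381  1.962  0.002  1.561  1.066] w 0.0931 F [ 0.26 -0.5  -0.2 ] t 1.5
shift units [-0.7553  0.1276  0.2972] turn units [-0.0004 -0.0162 -0.0016] mm [-302.1   51.   118.9]
```

{"method": "jog_arm", "body": {"commands": [[-0.1, 0.013, 0.04, 0, -0.016, 0], [-0.1, 0.013, 0.04, 0, 0, 0], [-0.1, 0.013, 0.04, 0, 0, 0], [-0.1, 0.013, 0.04, 0, 0, 0], [-0.1, 0.013, 0.04, 0, 0, 0], [-0.1, 0.013, 0.04, 0, 0, 0], [-0.1, 0.013, 0.04, 0, 0, 0], [0, 0, 0, 0, 0, 0]]}}

```text
time_s: 2.3
ee_pos: [0.4926, 0.1608, 0.2652]
eef_rot: [-1.563, 0.002, -1.508]
ft_force: [-0.2, -0.3, -0.0]
width: 0.0929
```

```bash
python3 - <<'E'
from h import *
go([.5027,.1628,.20])
s=snapshot("wrist"); cv2.imwrite("pics/w1.png",s["color"])
E
```

```text
pos [0.4926 0.1608 0.2652] rot [-1.563   0.0018 -1.5076] q [ 2.160e-01 -7.800e-02  1.769e+00  1.000e-03  1.443e+00  1.724e+00] w 0.0929 F [-0.17 -0.28 -0.01] t 2.3
shift units [-0.0031  0.1633  0.0243] turn units [-0.005   0.004  -0.0012] mm [-1.3 65.3  9.7]
```

View pics/w1.png

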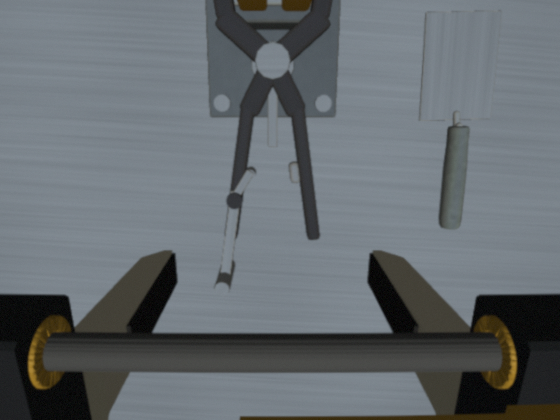

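```bash
python3 - <<'E'
from h import *
s=snapshot("wrist")
for n,q,z in (("piv",(272,60),.081),("endR",(313.5,235),.073),("tabtop",(222,287),.096),("b",(222,103),.018),("b2",(323,103),.018),("hinge",(234,200),.085)):
    w=ray(s,q,z); g=w[:2]-[.5027,.1628]; c,n_=np.cos(.057),np.sin(.057); print(n,w.round(4),"local",(np.array([c*g[0]+n_*g[1],-n_*g[0]+c*g[1]])*1000).round(1))
E
```

```text
piv [0.5951 0.1659 0.081 ] local [92.4 -2.2]
endR [0.4705 0.1258 0.073 ] local [-34.2 -35.1]
tabtop [0.4336 0.1931 0.096 ] local [-67.2  34.2]
b [0.5642 0.2064 0.018 ] local [63.9 40.1]
b2 [0.5695 0.121  0.018 ] local [ 64.3 -45.5]
hinge [0.4981 0.1874 0.085 ] local [-3.2 24.8]
```

{"method": "jog_arm", "body": {"commands": [[0, 0.08, 0.022, -0.005, -0.004, 0], [0, 0.08, 0, 0, 0, 0], [0, 0.08, 0, 0, 0, 0], [0, 0.05, 0, 0, 0, 0], [0, 0, 0, 0, 0, 0]]}}

```text
time_s: 2.9
ee_pos: [0.5034, 0.1522, 0.1504]
eef_rot: [-1.564, -0.001, -1.508]
ft_force: [-0.8, -0.6, -0.2]
width: 0.0931
```

```bash
python3 - <<'E'
from h import *
go([.501,.1616,.13])
s=snapshot("wrist"); cv2.imwrite("pics/w2.png",s["color"])
E
```

```text
pos [0.5034 0.1522 0.1504] rot [-1.5642e+00 -1.1000e-03 -1.5082e+00] q [ 0.197  0.056  1.856 -0.002  1.224  1.706] w 0.0931 F [-0.82 -0.58 -0.2 ] t 2.9
shift units [-0.0239  0.0509 -0.0047] turn units [-0.0042  0.0037  0.0007] mm [-9.6 20.4 -1.9]
```

View pics/w2.png

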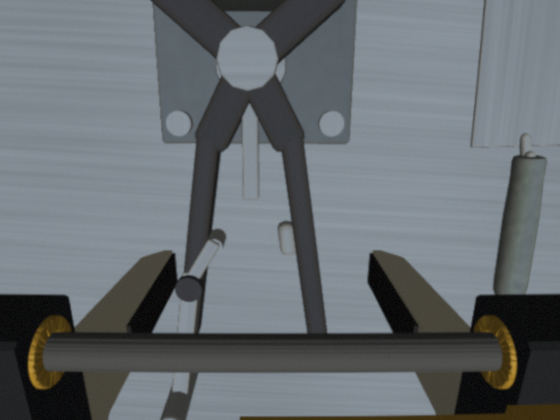

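{"method": "jog_arm", "body": {"commands": [[-0.024, 0, -0.005, -0.004, 0.004, 0], [0, 0, 0, 0, 0, 0]]}}

```text
time_s: 3.15
ee_pos: [0.5027, 0.1613, 0.155]
eef_rot: [-1.566, -0.0, -1.518]
ft_force: [0.4, 0.1, 0.2]
width: 0.093
```

```bash
python3 - <<'E'
from h import *
go([.501,.1616,.13])
E
```

```text
pos [0.5027 0.1613 0.155 ] rot [-1.5656e+00 -4.0000e-04 -1.5176e+00] q [ 2.140e-01  5.600e-02  1.846e+00 -1.000e-03  1.235e+00  1.732e+00] w 0.093 F [0.41 0.13 0.2 ] t 3.15
shift units [-0.001   0.0626 -0.0046] turn units [-0.0033 -0.0023  0.0002] mm [-0.4 25.  -1.8]
```

{"method": "jog_arm", "body": {"commands": [[0, 0.03, -0.002, 0, 0, 0], [0, 0.03, 0, 0, 0, 0], [0, 0, 0, 0, 0, 0]]}}

```text
time_s: 3.45
ee_pos: [0.504, 0.162, 0.1326]
eef_rot: [-1.559, 0.0, -1.517]
ft_force: [0.5, -0.3, 0.5]
width: 0.0931
```

```bash
python3 - <<'E'
from h import *
go([.501,.1616,.13])
E
```

```text
pos [0.504  0.162  0.1326] rot [-1.5595e+00  5.0000e-04 -1.5168e+00] q [ 2.150e-01  8.500e-02  1.861e+00 -1.000e-03  1.185e+00  1.732e+00] w 0.0931 F [ 0.52 -0.28  0.46] t 3.45
shift units [ 0.0005  0.0064 -0.0076] turn units [-0.0072 -0.0018 -0.0003] mm [ 0.2  2.6 -3. ]
```

Close on the handles.

{"method": "jog_arm", "body": {"commands": [[0, 0.005, -0.006, -0.007, 0, 0], [0, 0, 0, 0, 0, 0], [0, 0, 0, 0, 0, 0], [0, 0, 0, 0, 0, 0], [0, 0, 0, 0, 0, 0], [0, 0, 0, 0, 0, 0], [0, 0, 0, 0, 0, 0], [0, 0, 0, 0, 0, 0]], "claw": -0.3, "grip_force": 30}}

```text
time_s: 4.25
ee_pos: [0.4985, 0.1617, 0.1299]
eef_rot: [-1.579, -0.0, -1.516]
ft_force: [1.3, 0.5, -1.6]
width: 0.0351
```

```bash
python3 - <<'E'
from h import *
go([.501,.1616,.13])
s=snapshot("wrist"); cv2.imwrite("pics/w3.png",s["color"])
s=snapshot("scene"); c=s["color"][230:390,240:420]; cv2.imwrite("pics/sc3.png",cv2.resize(c,None,fx=3.7,fy=3.7,interpolation=cv2.INTER_CUBIC))
E
```

```text
pos [0.4985 0.1617 0.1299] rot [-1.5794e+00 -2.0000e-04 -1.5163e+00] q [2.150e-01 9.000e-02 1.861e+00 1.000e-03 1.199e+00 1.731e+00] w 0.0351 F [ 1.28  0.55 -1.61] t 4.25
shift units [ 0.0006 -0.0004  0.0061] turn units [ 0.0055 -0.0015  0.0001] mm [ 0.2 -0.2  2.4]
```

View pics/w3.png

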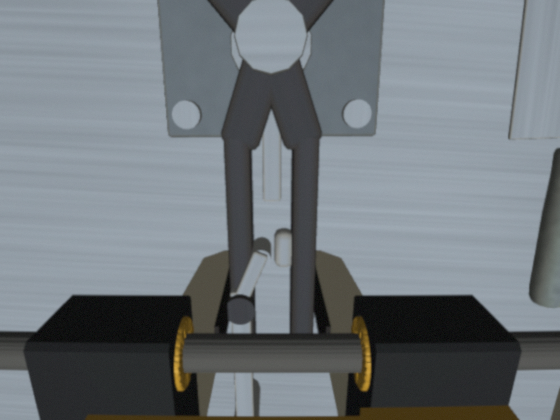

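View pics/sc3.png

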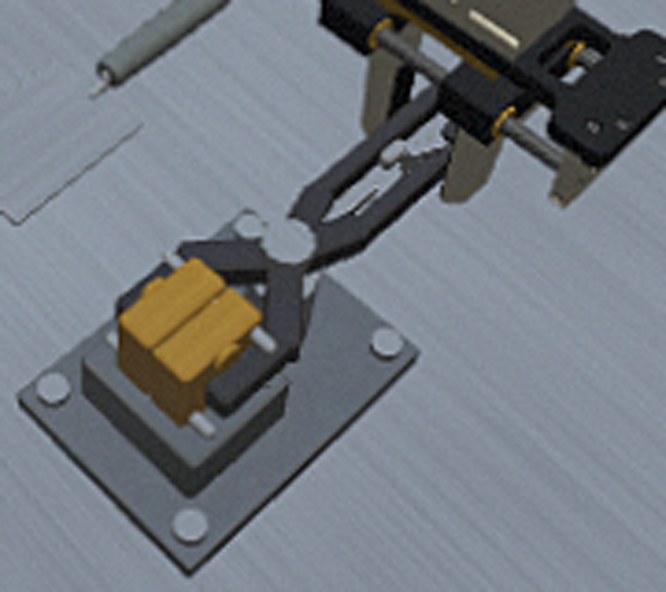

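{"method": "jog_arm", "body": {"commands": [[0, 0, 0, 0, 0, 0], [0, 0, 0, 0, 0, 0], [0, 0, 0, 0, 0, 0], [0, 0, 0, 0, 0, 0], [0, 0, 0, 0, 0, 0], [0, 0, 0, 0, 0, 0], [0, 0, 0, 0, 0, 0], [0, -0.05, 0, 0, 0, 0], [0, -0.1, 0, 0, 0, 0], [0, -0.1, 0, 0, 0, 0], [0, 0, -0.05, 0, 0, 0], [0, 0, -0.1, 0, 0, 0], [0, 0, 0, 0, 0, 0]], "claw": 1}}

```text
time_s: 5.65
ee_pos: [0.4376, 0.1579, 0.2336]
eef_rot: [-1.58, -0.0, -1.517]
ft_force: [0.5, 0.3, 0.2]
width: 0.0931
```

{"method": "jog_arm", "body": {"commands": [[0, 0, 0, 0, 0, 0], [0, 0, 0, 0, 0, 0], [0, 0, 0, 0, 0, 0], [0, 0, 0, 0, 0, 0], [0, 0, 0, 0, 0, 0], [0, 0, 0, 0, 0, 0], [0, 0, 0, 0, 0, 0], [0, 0, 0, 0, 0, 0], [0, 0, 0, 0, 0, 0], [0, 0, 0, 0, 0, 0], [0, 0, 0, 0, 0, 0], [0, 0, 0, 0, 0, 0], [0, 0, 0, 0, 0, 0], [0, 0, 0, 0, 0, 0], [0, 0, 0, 0, 0, 0], [0, 0, 0, 0, 0, 0], [0, 0, 0, 0, 0, 0], [0, 0, 0, 0, 0, 0], [0, 0, 0, 0, 0, 0], [0, 0, 0, 0, 0, 0]]}}

```text
time_s: 7.65
ee_pos: [0.4399, 0.158, 0.2335]
eef_rot: [-1.579, -0.0, -1.518]
ft_force: [-0.1, 0.4, -0.2]
width: 0.093
```

```bash
python3 - <<'E'
from h import *
go([.431,.1706,.20])
s=snapshot("wrist"); cv2.imwrite("pics/w4.png",s["color"])
s=snapshot("scene"); c=s["color"][230:390,240:420]; cv2.imwrite("pics/sc4.png",cv2.resize(c,None,fx=3.7,fy=3.7,interpolation=cv2.INTER_CUBIC))
E
```

```text
pos [0.4399 0.158  0.2335] rot [-1.5795e+00 -5.0000e-04 -1.5177e+00] q [ 2.340e-01 -1.850e-01  1.925e+00  1.000e-03  1.410e+00  1.752e+00] w 0.093 F [-0.06  0.44 -0.19] t 7.65
shift units [-0.0326  0.084  -0.0199] turn units [ 0.0055 -0.0023  0.0003] mm [-13.   33.6  -7.9]
```

View pics/w4.png

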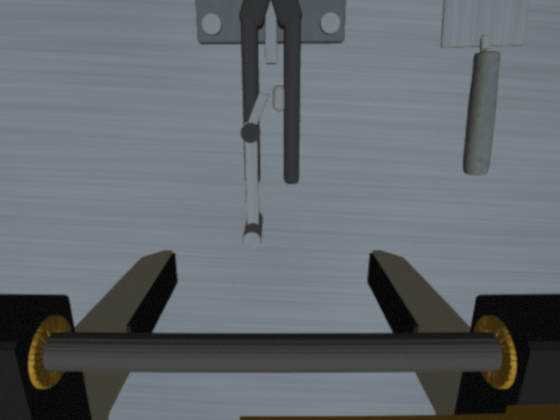

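View pics/sc4.png

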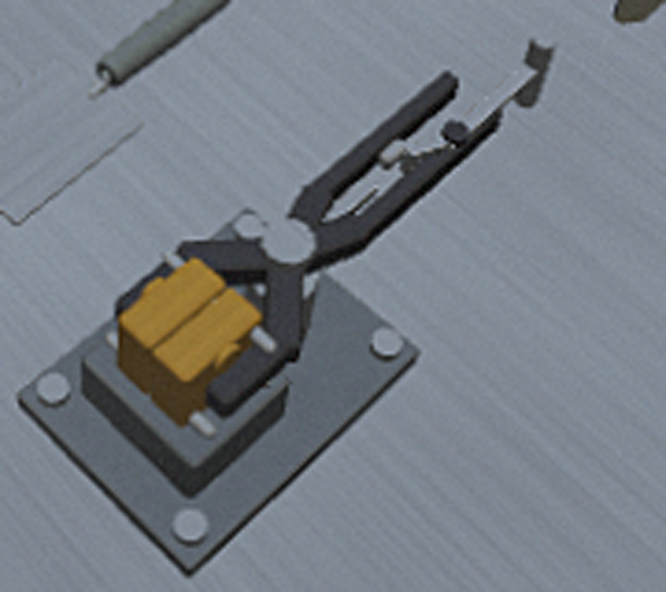

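```bash
python3 - <<'E'
from h import *
w=snapshot("wrist"); s=snapshot("scene")
print(ray(w,(252,238),.096), ray(s,(240+540/3.7-.4,230+46/3.7-.4),.096))
P=cloud(s)[232:262,378:394].reshape(-1,3);T=P[P[:,2]>.09];print(T.mean(0))
P=cloud(w)[225:250,240:265].reshape(-1,3);T=P[P[:,2]>.09];print(T.mean(0),len(T))
go([.43,.171,.20])
E
```

```text
[0.43156834 0.17036595 0.096     ] [0.43709136 0.17281288 0.096     ]
[0.43294997 0.17189265 0.09484707]
[0.43119872 0.17082942 0.09479215] 282
pos [0.4399 0.158  0.2335] rot [-1.5795e+00 -5.0000e-04 -1.5177e+00] q [ 2.340e-01 -1.850e-01  1.925e+00  1.000e-03  1.410e+00  1.752e+00] w 0.0928 F [ 0.34 -0.22  0.71] t 7.85
shift units [-0.0338  0.084  -0.0223] turn units [ 0.0055 -0.0023  0.0003] mm [-13.5  33.6  -8.9]
```

{"method": "jog_arm", "body": {"commands": [[-0.034, 0.04, -0.022, 0.005, -0.002, 0], [0, 0.05, 0, 0, 0, 0], [0, 0, 0, 0, 0, 0]]}}

```text
time_s: 8.15
ee_pos: [0.4307, 0.1715, 0.1977]
eef_rot: [-1.569, -0.0, -1.515]
ft_force: [-0.5, -0.4, -0.2]
width: 0.0932
```

```bash
python3 - <<'E'
from h import *
go([.431,.171,.138])
E
```

```text
pos [0.4307 0.1715 0.1977] rot [-1.5692e+00 -1.0000e-04 -1.5150e+00] q [ 0.269 -0.171  1.981 -0.     1.33   1.784] w 0.0932 F [-0.53 -0.39 -0.22] t 8.15
shift units [0.0014 0.1491 0.0004] turn units [-0.001  -0.0006  0.    ] mm [ 0.5 59.7  0.2]
```

{"method": "jog_arm", "body": {"commands": [[0, 0.05, 0, 0, 0, 0], [0, 0.05, 0, 0, 0, 0], [0, 0.05, 0, 0, 0, 0], [0, 0, 0, 0, 0, 0]]}}

```text
time_s: 8.55
ee_pos: [0.4327, 0.1719, 0.1397]
eef_rot: [-1.566, 0.001, -1.515]
ft_force: [-0.6, -0.7, 1.0]
width: 0.0933
```

{"method": "jog_arm", "body": {"commands": [[0, 0, 0, 0, 0, 0], [0, 0, 0, 0, 0, 0], [0, 0, 0, 0, 0, 0], [0, 0, 0, 0, 0, 0], [0, 0, 0, 0, 0, 0]], "claw": -0.4}}

```text
time_s: 9.05
ee_pos: [0.4356, 0.1724, 0.1452]
eef_rot: [-1.56, 0.002, -1.515]
ft_force: [0.1, -1.7, -0.2]
width: 0.0575
```

```bash
python3 - <<'E'
from h import *
go([.431,.171,.138])
s=snapshot("wrist"); cv2.imwrite("pics/w5.png",s["color"])
E
```

```text
pos [0.4356 0.1724 0.1452] rot [-1.5596  0.002  -1.5155] q [ 0.268 -0.1    2.019 -0.     1.211  1.783] w 0.0575 F [ 0.11 -1.73 -0.22] t 9.05
shift units [ 0.0029  0.0178 -0.0118] turn units [-0.0071 -0.0009 -0.0013] mm [ 1.2  7.1 -4.7]
```

View pics/w5.png

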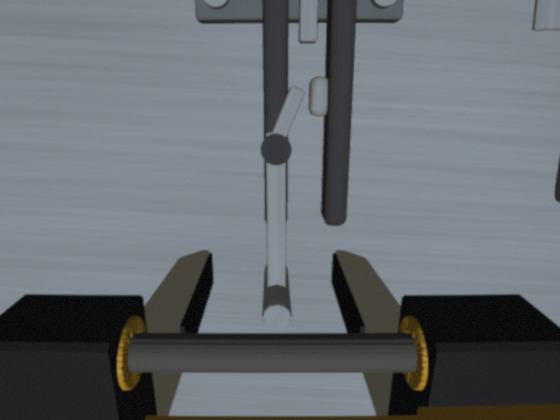

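{"method": "jog_arm", "body": {"commands": [[0, 0.015, -0.012, -0.007, 0, 0], [0, 0, 0, 0, 0, 0], [0, 0, 0, 0, 0, 0], [0, 0, 0, 0, 0, 0]], "claw": -0.4}}

```text
time_s: 9.5
ee_pos: [0.4302, 0.1722, 0.1385]
eef_rot: [-1.572, 0.002, -1.515]
ft_force: [0.1, -0.5, -0.1]
width: 0.0287
```

```bash
python3 - <<'E'
from h import *
go([.431,.171,.138])
s=snapshot("wrist"); cv2.imwrite("pics/w6.png",s["color"])
E
```

```text
pos [0.4302 0.1722 0.1385] rot [-1.5719  0.002  -1.5154] q [ 2.690e-01 -9.500e-02  2.028e+00  2.000e-03  1.209e+00  1.783e+00] w 0.0287 F [ 0.09 -0.53 -0.12] t 9.5
shift units [0.003  0.0014 0.0019] turn units [ 0.0007 -0.0009 -0.0013] mm [1.2 0.5 0.7]
```

View pics/w6.png

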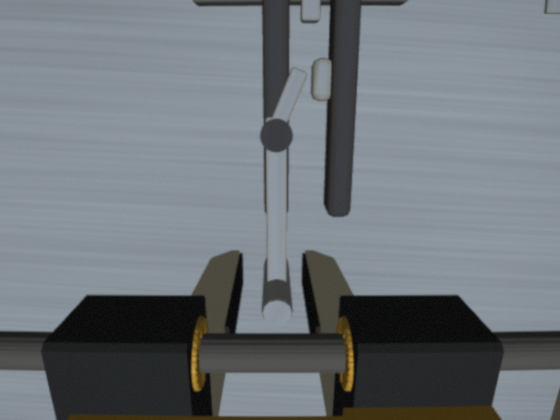

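Tab (≈(277,310)) is between the pads. Pull outwards, tool -x, about 40 mm.

{"method": "jog_arm", "body": {"commands": [[-0.02, 0, 0, 0, 0, 0], [-0.02, 0, 0, 0, 0, 0], [-0.02, 0, 0, 0, 0, 0], [-0.02, 0, 0, 0, 0, 0]]}}

```text
time_s: 9.95
ee_pos: [0.429, 0.2056, 0.1389]
eef_rot: [-1.571, 0.001, -1.517]
ft_force: [0.8, -1.4, 0.2]
width: 0.0278
```

```bash
python3 - <<'E'
from h import *
go([.431,.216,.138])
s=snapshot("wrist"); cv2.imwrite("pics/w7.png",s["color"])
E
```

```text
pos [0.429  0.2056 0.1389] rot [-1.5706e+00  1.1000e-03 -1.5168e+00] q [ 3.390e-01 -6.100e-02  1.995e+00  1.000e-03  1.207e+00  1.855e+00] w 0.0278 F [ 0.8  -1.36  0.21] t 9.95
shift units [-0.0256  0.0022  0.0065] turn units [-0.0001 -0.0018 -0.0007] mm [-10.2   0.9   2.6]
```

View pics/w7.png

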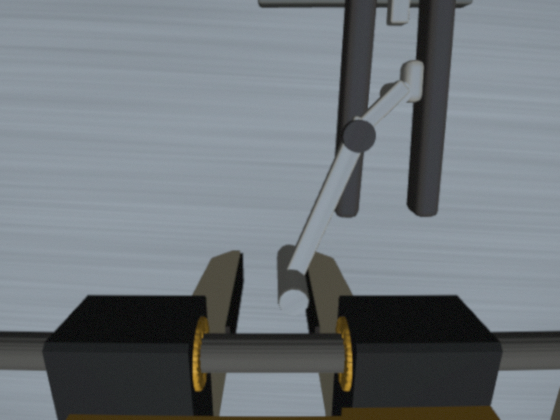

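Lever is turned, not kicked yet (handles still together). Continue.

{"method": "jog_arm", "body": {"commands": [[-0.02, 0, 0.003, 0, 0, 0], [-0.02, 0, 0.002, 0, 0, 0], [0, 0, 0, 0, 0, 0], [0, 0, 0, 0, 0, 0]]}}

```text
time_s: 10.4
ee_pos: [0.4298, 0.2254, 0.1389]
eef_rot: [-1.571, 0.002, -1.515]
ft_force: [1.4, -1.2, 0.9]
width: 0.0277
```

```bash
python3 - <<'E'
from h import *
go([.431,.216,.138])
s=snapshot("wrist"); cv2.imwrite("pics/w8.png",s["color"])
E
```

```text
pos [0.4298 0.2254 0.1389] rot [-1.5709  0.0021 -1.5146] q [ 0.376 -0.035  1.97   0.002  1.206  1.89 ] w 0.0277 F [ 1.38 -1.2   0.95] t 10.4
shift units [0.0235 0.0022 0.0018] turn units [ 0.0001 -0.0004 -0.0013] mm [9.4 0.9 0.7]
```

View pics/w8.png

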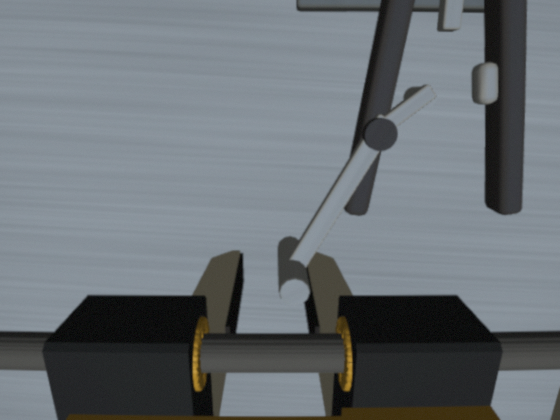

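{"method": "jog_arm", "body": {"commands": [[0.02, 0, 0, 0, 0, 0], [0.02, 0, 0, 0, 0, 0], [0.02, 0, 0, 0, 0, 0], [0, 0, 0, 0, 0, 0]]}}

```text
time_s: 10.85
ee_pos: [0.4308, 0.1985, 0.1385]
eef_rot: [-1.572, 0.002, -1.515]
ft_force: [0.2, 0.3, -0.2]
width: 0.0281
```

{"method": "jog_arm", "body": {"commands": [[0, 0, 0, 0, 0, 0], [0, 0, 0, 0, 0, 0], [0, 0, 0, 0, 0, 0]], "claw": 0.2}}

```text
time_s: 11.15
ee_pos: [0.4311, 0.1979, 0.1388]
eef_rot: [-1.571, 0.003, -1.517]
ft_force: [-1.1, 0.5, -0.4]
width: 0.0473
```

{"method": "jog_arm", "body": {"commands": [[0, -0.05, 0, 0, 0, 0], [0, -0.1, 0, 0, 0, 0], [0, -0.1, 0, 0, 0, 0], [0, -0.1, -0.02, 0, 0, 0], [0.1, -0.05, -0.02, 0, 0, 0], [0, 0, 0, 0, 0, 0], [0, 0, 0, 0, 0, 0], [0, 0, 0, 0, 0, 0]]}}

```text
time_s: 11.95
ee_pos: [0.4158, 0.1573, 0.3041]
eef_rot: [-1.573, 0.002, -1.514]
ft_force: [0.7, 0.5, -0.5]
width: 0.0558
```

```bash
python3 - <<'E'
from h import *
go([.431,.216,.138])
s=snapshot("wrist"); cv2.imwrite("pics/w9.png",s["color"])
s=snapshot("scene"); c=s["color"][130:390,110:420]; cv2.imwrite("pics/sc9.png",cv2.resize(c,None,fx=2.3,fy=2.3,interpolation=cv2.INTER_CUBIC))
P=cloud(s)
hsv=cv2.cvtColor(s["color"],cv2.COLOR_BGR2HSV); m=(hsv[...,1]>120)&(P[...,2]>0.07)&(abs(P[...,0]-.66)<.06)&(abs(P[...,1]-.165)<.06)
B=P[m]; z=np.median(B[:,2]); B=B[B[:,2]>z-.004]; print("flask",cv2.minAreaRect(B[:,:2].astype(np.float32)*1000))
E
```

```text
pos [0.4158 0.1573 0.3041] rot [-1.5731  0.002  -1.5139] q [ 0.245 -0.302  1.894  0.002  1.552  1.758] w 0.0558 F [ 0.69  0.51 -0.47] t 11.95
shift units [-0.1435  0.4154  0.0471] turn units [ 0.0015  0.0001 -0.0013] mm [-57.4 166.2  18.9]
flask ((657.8119506835938, 171.77084350585938), (46.324886322021484, 44.901939392089844), 0.9926810264587402)
```

View pics/w9.png

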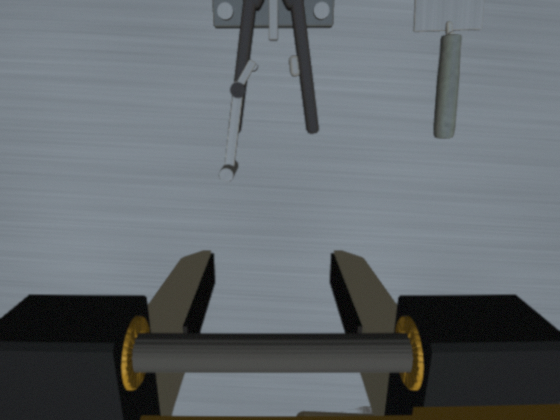

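View pics/sc9.png

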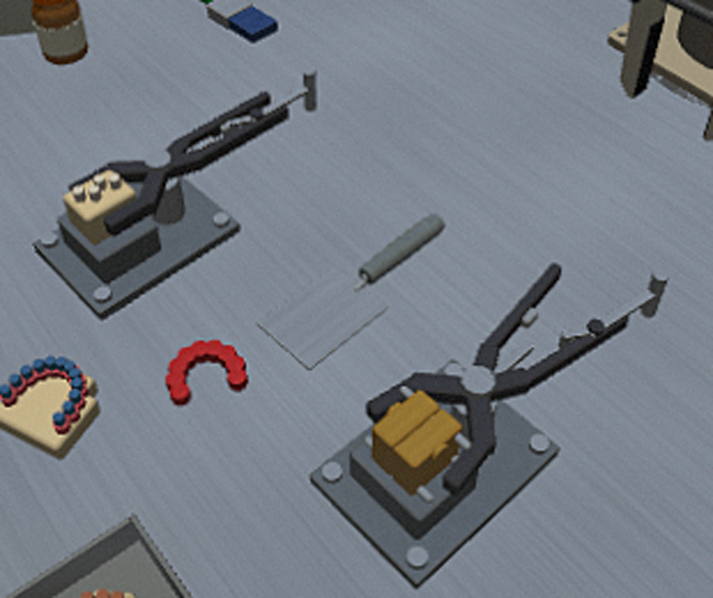

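```bash
python3 -c "
from rig import *
print(finish_job()); print(observe()['time_s'])"
```

```text
the job is handed in; nothing more can be done
None
the job is handed in; nothing more can be done
```

I finished the job at about 12 s of the allowed 45 s and handed it in; no verdict is reported.

**Locking:** I squeezed the open pliers' handles until they locked, with the gripper stopping at 35 mm. I then opened the gripper and backed off. The pliers stayed clamped on their own for more than 2 s.

**Release:** I hooked the release tab with one finger. About 34 mm of hand travel turned the lever without tripping it. After another 20 mm the pliers sprang open. I let the tab return to rest and lifted clear.

**Last checks:**
- **Pliers:** the pictures show the handles fully spread.
- **Flask:** the halves look shut, with the same thin seam as when clamped. The depth measurement across the two halves gave 45 mm, against a nominal 40 mm. Before the squeeze it read 54 mm. I put the extra 5 mm down to depth noise at the edges and judged the closure from the picture, so it is not confirmed to 2 mm.
- **Other pliers:** they still look locked on their cast, but only by eye, as I did not measure them.
- **Robot:** it was touching nothing, about 0.3 m up, with less than 1 N at the wrist.

**Disagreement between cameras:** the scene and wrist cameras differed by 2 to 3 mm on where the pliers sit. I used a point between the two.

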